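Run down the loose wing nut of a tray-mending clamp

ROBOT

A 6-joint arm with a two-finger parallel gripper is mounted at the origin on the work surface. World frame = base frame: x ahead of the robot, y to its left, z up, the work surface at z = 0. Lengths are in m, angles in degrees, forces in N, time in s.
With the tool pointing down it reaches from about 0.4 to 0.825 m from the base axis. Payload 7 kg.
Tool frame: the origin (TCP) lies midway between the tips of the shut fingers; the grasp point (between the pads) lies 19 mm behind it; z points along the fingers, y is the line along which they close (so a half turn about z gives the same grasp; the last joint's range is limited). The gripper opens to 88 mm and grips with 3 to 60 N. Pads are 19 mm wide; open, the fingers measure 130 mm over their backs; the gripper's body (78 mm by 193 mm) begins 47 mm behind the grasp point.
Start: joints at [90.361, 20.546, 0.682, 0, -70.136, -16.507], TCP at [0.188, 0.648, 0.227] pointing down, gripper open.
Joint ranges: [-176.03, 176.03], [-82.01, 121.73], [-58.28, 71.71], [-173.87, 95.51], [-174.79, -0.11], [-173.66, 173.66]. Speed limits (degrees/s): [136.94, 136.94, 172.46, 180, 180, 180].

INTERFACE

Orientations are given as a 3x3 rotation matrix whose columns are the frame's x, y, z axes.
In Python, from rig import robot gives the robot as it stands. Calls block until the motion is done:
- robot.goto(position, orientation): joint-space move of the TCP to a pose.
- robot.servo_line(position, ori=None, speed=0.15): straight line of the TCP; ori=None keeps the orientation; speed is the mean speed in m/s.
- robot.movej(angles): joint-space move.
- robot.move_gripper(opening): opening from 0.0 (shut) to 1.0 (fully open); the grip force is fixed at half the most; returns when the fingers have stopped.
- robot.dwell(seconds).
- robot.ik(position, orientation): joint angles nearest the present ones, or None.
- robot.grab_frame(name): name is "scene" or "top" or "wrist"; returns (picture, depth): 480x640x3 uint8, red, green, blue; 480x640 float32, m along the optical axis (not along the pixel's ray), 0 where there is no reading.
- robot.camera_info(name): a dict with "vfov" (degrees; the focal length in pixels is half the picture's height over the tangent of half this angle, whatever the lens; pixels are square), "cx", "cy" (the principal point, pixels), "view" (4x4, takes a point from world to camera coordinates); the wrist camera has in their place "T_tool_cam" (4x4, takes a point from camera to tool coordinates, whose origin is the TCP and whose axes are the flange's). Camera axes: x right, y down, z forward; pixel columns grow to the right and rows downward; lengths in m; the calibration is good to about 2 mm. A picture is of the moment at which its call begins: read the wrist's pose just before it. camera_info takes no time and is no camera call.
A pose or a line that the arm cannot do raises robot.Unreachable and nothing moves.
- robot.job_done(): hands the job in; it is judged then, once.
Readings, each from a call of its own:
- robot.read_t(): time.
- robot.read_qpos(): joint angles.
- robot.read_qvel(): joint speeds.
- robot.read_effort(): joint torques, N m.
- robot.read_position(): TCP position.
- robot.read_tcp_rot(): TCP orientation.
- robot.read_force(): force on the tool from outside, world axes, zero at the start.
- robot.read_ft_torque(): the same for the moment, N m.
- robot.read_grip_width(): opening from 0.0 (shut) to 1.0 (fully open).
- robot.read_finger_force(): force on a finger pad.
Only numpy, scipy, OpenCV 4.12 (cv2) and the standard library are available. Lean on these libraries where they do the work, as an engineer would, in place of code of your own. Each camera call takes 0.05 s, during which the arm holds its last target. There are 200 camera calls.

TASK

A drying tray is held in the mending jig by two strap clamps, but one clamp's wing nut has been left backed off, its strap standing clear of the tray's rail. Turn that wing nut clockwise with repeated pushes of the fingertips against its wings until it is fully tight and the strap is down on the rail; never grip the nut, and finish with the hand clear. Leave the other, already tight nut as it is, and leave everything else on the bench where it lies.

Things in the scene. Friction and masses are not known exactly. Their poses are not given: they have to be found in the camera images.
- jig: the mending jig, fixed to the bench: plywood board 180 x 460 x 18 mm holding a bamboo-framed drying tray (300 x 440 mm). Origin on the bench surface midway between the two studs; +x points from the studs into the tray, y along the row of studs, z up. Studs at y = +110 and -110 mm, x = 0; either may carry the loose nut. The tray's near rail spans x = 25 to 55 mm, its top 38 mm above the bench.
- jig_bar (a point): middle of the 10 mm steel tie bar fixed along the jig's y at its x = 43 mm, axis 118 mm above the bench, on two posts at y = +-215 mm (126 mm high). It passes over the sweep of the ears of both nuts, so fingers cannot follow an ear all the way round: work on the side of the nut away from the tray. Axes as the jig.
- loose_nut_mid (a point): the loose wing nut: two upright round ears (discs 30 mm in diameter, 8 mm thick, centres 30 mm either side of the axis, 90 mm tip to tip) on a hub. This point lies on the axis at the ears' mid height, 72 mm above the bench when tight, up to 85 mm when loose (it sinks 7 mm per turn). Ear tops are 15 mm above it. x axis along the line of the ears, turning with the nut; z up.
- loose_nut (a joint): turn of the loose nut in rad, growing clockwise seen from above (tightening). 12.0 is the hard stop: fully tight, strap on the rail. It starts between 0.3 and 3.3. Light friction, 0.03 N m (about 1 N at an ear); it stays where it is left, and its strap comes down with it.
- loose_nut_drive: the two ear faces of the loose nut that are pushed to tighten it (on each ear the face towards counter-clockwise, seen from above). Origin at the nut's foot on the axis, axes as loose_nut_mid.
- loose_nut_back: the two opposite ear faces of the loose nut (pushing these would loosen it). If the fingers press on a drive face and a back face at the same time, the nut is being gripped. Origin and axes as loose_nut_drive.
- loose_nut_hub: the hub of the loose nut, 26 mm across (34 mm at its 3 mm foot flange), its top 6 mm below loose_nut_mid. The 12 mm stud through it ends 84 mm above the bench. Origin at the nut's foot, on the axis, 22 mm below loose_nut_mid.
- tight_nut_mid (a point): the tight nut, the same in every way and on the other stud: the same point of it, 72 mm above the bench.
- tight_nut (a joint): turn of the tight nut in rad, read as for loose_nut; it starts tight, between 11.9 and 12.0, and must stay so.
- offcut: loose bamboo offcut 45 x 30 x 22 mm lying on the jig's board between the clamps; origin under its centre. To be left alone.
- washer: loose steel washer 32 mm across, 5 mm thick, lying on the jig's board near its outer end; origin under its centre. To be left alone.
- brush: loose hand brush lying on the woven floor of the tray; origin on its underside. To be left alone.
- mug: white mug 80 mm across, 90 mm high, to the right of the jig. To be left alone.
- glue: white bottle 60 mm across, 160 mm high, to the right of the jig. To be left alone.
- screwdriver: loose screwdriver lying on the woven floor of the tray, beside its near rail. To be left alone.
- hammer: loose hammer lying to the left of the jig. To be left alone.
- jar: amber jar 72 mm across, 90 mm high, to the left of the jig. To be left alone.

How it is judged (in metres and radians):
At the end, for the whole second after the job is handed in: The loose nut is within 0.25 rad of its hard stop (12.0 rad) and at rest, the tight nut is still within 0.3 rad of its own, and each loose thing on the bench lies within 30 mm of where it was (value of joint loose_nut above 11.75 rad and value of joint tight_nut above 11.7 rad and velocity of joint loose_nut below 0.05 rad/s and distance of each of offcut, washer, brush, mug, glue, screwdriver, hammer, jar from where it was at the start of the episode below 0.03 m); the robot touches nothing.
It fails at once if the loose nut is gripped: the fingers press opposite faces of its ears at once (2 N each) (contact force between the fingers and loose_nut_drive above 2 N and contact force between the fingers and loose_nut_back above 2 N).
It fails at once if the loose nut's hub is squeezed or leaned on with more than 20 N (contact force between the fingers and loose_nut_hub above 20 N).
It fails at once if the tight nut is loosened by more than 0.3 rad (value of joint tight_nut below 11.7 rad).
It fails at once if another thing on the bench is moved by more than 30 mm or lifted (distance of any of offcut, washer, brush, mug, glue, screwdriver, hammer, jar from where it was at the start of the episode above 0.03 m).
It also fails if it takes over 59 s, if anything falls off the work surface, if the arm or the gripper's body presses on something with over 40 N, if the wrist force passes 120 N, or if a joint passes its speed limit or range.

## Working session

There is one attempt and no reset: what is moved stays moved. The work goes in short steps, each a Python script; the robot and the scene stay as the last script left them, time stands still between calls to the robot, and variables do not carry over. Pictures are saved under pics/ and viewed, at most 10 in all, crops included, and the job is handed in when it is done.

```bash
ls; mkdir -p pics
python3 - <<'E'
from rig import robot
import cv2,numpy as np
for n in("top","scene"):
    p,d=robot.grab_frame(n); cv2.imwrite(f"pics/{n}0.png",p[:,:,::-1]); np.save(f"pics/{n}0.npy",d); i=robot.camera_info(n); print(n,i)
print(robot.read_t(),robot.read_tcp_rot(),robot.camera_info("wrist"))
E
```

```text
pics
top {'vfov': 55.073901966009714, 'cx': 316.8477209894688, 'cy': 248.13279786840704, 'view': array([[ 0.0070076 , -0.99994252,  0.00811541,  0.01685029],
       [-0.9946926 , -0.00780345, -0.10259498,  0.57126869],
       [ 0.10265241, -0.00735339, -0.99469011,  1.18671907],
       [ 0.        ,  0.        ,  0.        ,  1.        ]])}
scene {'vfov': 43.78650137625351, 'cx': 320.2906350492775, 'cy': 246.8926180869513, 'view': array([[ 0.3984543 ,  0.91716689, -0.00625046, -0.25006165],
       [ 0.64150065, -0.28355143, -0.71279415, -0.27542787],
       [-0.65552352,  0.28000622, -0.70134544,  2.06386689],
       [ 0.        ,  0.        ,  0.        ,  1.        ]])}
0.1 [[ 9.60525967e-01 -2.78190188e-01 -2.93619764e-04]
 [-2.78190318e-01 -9.60524900e-01 -1.43647282e-03]
 [ 1.17583548e-04  1.46145162e-03 -9.99998925e-01]] {'vfov': 60.081725189209344, 'cx': 323.2275233876405, 'cy': 241.29891564709004, 'T_tool_cam': array([[ 3.45498975e-04, -9.58166021e-01, -2.86212784e-01,
         7.76092564e-02],
       [ 9.99999939e-01,  3.44523606e-04,  5.37646899e-05,
        -4.96576291e-04],
       [ 4.70915613e-05, -2.86212785e-01,  9.58166081e-01,
        -1.57977936e-01],
       [ 0.00000000e+00,  0.00000000e+00,  0.00000000e+00,
         1.00000000e+00]])}
```

View pics/top0.png

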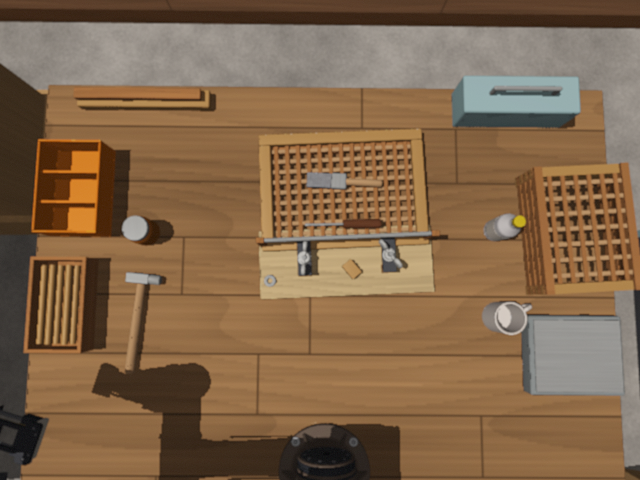

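View pics/scene0.png

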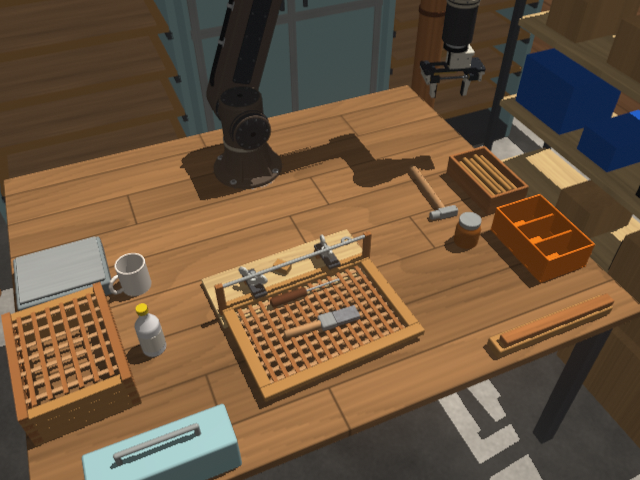

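The top view shows the jig centred near pixel (347,215), with nuts at about (304,258) and (389,256) and the bar along row ~238. The left nut's ears run along image-vertical and the right nut's run diagonally. Next I'll use depth to measure the nuts.

```bash
cat > h.py <<'E'
import numpy as np,cv2
from rig import robot
def cloud(name,d,T=None):
    i=robot.camera_info(name); f=240/np.tan(np.radians(i["vfov"]/2))
    v,u=np.mgrid[:480,:640]
    P=np.stack([(u-i["cx"])/f*d,(v-i["cy"])/f*d,d],-1)
    M=np.linalg.inv(i["view"]) if "view" in i else T@i["T_tool_cam"]
    return P@M[:3,:3].T+M[:3,3]
def tool():
    T=np.eye(4);T[:3,:3]=robot.read_tcp_rot();T[:3,3]=robot.read_position();return T
E
python3 - <<'E'
from h import *
d=np.load("pics/top0.npy");P=cloud("top",d)
np.set_printoptions(precision=3,suppress=True)
for n,(u,v) in dict(bar1=(270,240),bar2=(425,235),L=(304,258),R=(389,256),boardl=(265,292),boardr=(428,288),bench=(300,320)).items(): print(n,P[v,u])
for n,(u,v) in dict(L=(304,256),R=(390,256)).items():
    print(n);print((P[v-18:v+18:1,u-14:u+15:1,2]*1000).astype(int))
p=cv2.imread("pics/top0.png")[225:305,250:440];cv2.imwrite("pics/c1.png",cv2.resize(p,None,fx=4,fy=4,interpolation=cv2.INTER_CUBIC))
E
```

```text
bar1 [0.581 0.136 0.123]
bar2 [ 0.596 -0.244  0.12 ]
L [0.54  0.054 0.085]
R [ 0.548 -0.163  0.071]
boardl [0.455 0.157 0.016]
boardr [ 0.468 -0.273  0.022]
bench [0.382 0.064 0.004]
L
[[124 122 123 ... 124 120 125]
 [123 123 128 ... 121 125 120]
 [125 118 118 ... 117 119  39]
 ...
 [ 17  16  20 ...  16  16  15]
 [ 21  19  18 ...  15  11  15]
 [ 18  19  20 ...  22  20  18]]
R
[[34 39 35 ... 40 37 39]
 [40 40 39 ... 37 42 39]
 [40 40 40 ... 39 39 37]
 ...
 [18 18 19 ... 21 17 16]
 [16 20 17 ... 19 19 19]
 [20 18 15 ... 15 22 15]]
```

View pics/c1.png

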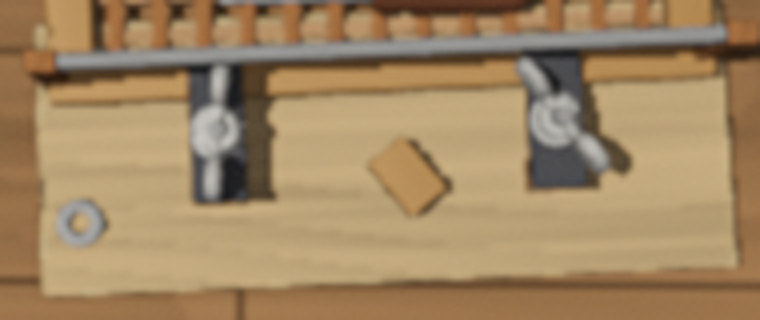

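Crop: the left nut is at crop (215,130) with its ears along jig x. The right nut is at (558,118) with diagonal ears, and the offcut (410,178) lies between them. I can't tell their heights from this view, so I'll move the wrist camera over them, in the orientation I plan to use for pushing.

Run:
```python
from h import *
np.set_printoptions(precision=4,suppress=True)
a=np.radians(2.3);jx=np.array([np.cos(a),np.sin(a),0]);jy=np.array([-np.sin(a),np.cos(a),0])
for s in(-1,1):
    R=np.c_[s*jx,-s*jy,[0,0,-1]]
    print(s,robot.ik([.52,-.055,.27],R))
R=np.c_[-jx,jy,[0,0,-1]]
if robot.ik([.52,-.055,.27],R) is None: R=np.c_[jx,-jy,[0,0,-1]]
robot.goto([.52,-.055,.30],R)
T=tool();p,d=robot.grab_frame("wrist");np.savez("pics/w1.npz",T=T,d=d,p=p)
cv2.imwrite("pics/w1.png",p[:,:,::-1]);print(robot.read_t(),T,robot.read_qpos())
```

```text
-1 [  15.4807    4.571   -14.3652    0.      -71.0638 -103.1807]
1 [ 15.4807   4.571  -14.3652   0.     -71.0638  76.8193]
2.9083 [[-0.9991 -0.0413 -0.0003  0.5201]
 [-0.0413  0.9991 -0.     -0.0545]
 [ 0.0003 -0.     -1.      0.2998]
 [ 0.      0.      0.      1.    ]] [  15.538     3.7348  -11.4246   -0.0013  -74.8543 -103.1698]
```

View pics/w1.png

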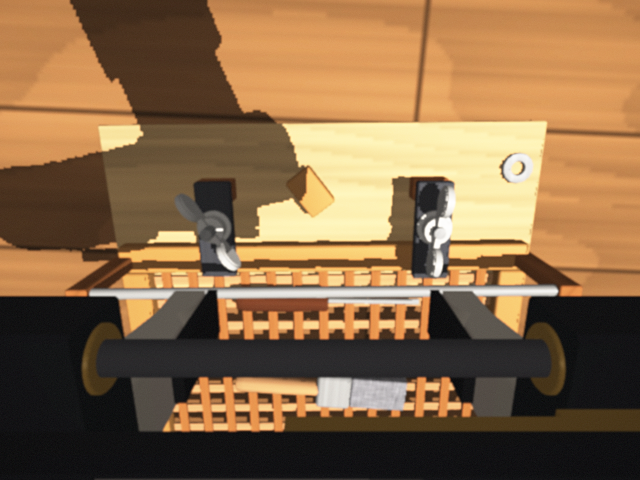

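The wrist view shows the loose/tight candidates at pixels (214,230) (world right) and (436,230) (world left), with the bar at row 293. Now I'll fit the ears from depth.

Run:
```python
from h import *
np.set_printoptions(precision=4,suppress=True)
f=np.load("pics/w1.npz");P=cloud("wrist",f["d"],f["T"])
# bar
b=P[286:300,100:550].reshape(-1,3);b=b[(b[:,2]>.11)&(b[:,2]<.13)];k=np.polyfit(b[:,1],b[:,0],1)
print("bar x=k*y+c",k,"yaw",np.degrees(np.arctan(-k[0])),"top z",np.percentile(b[:,2],[50,95]),len(b))
print("board z",np.median(P[140:160,300:400,2]))
for n,(u,v) in dict(R=(214,230),L=(436,230)).items():
    q=P[v-50:v+52,u-50:u+50].reshape(-1,3)
    print(n,"z pct",np.percentile(q[q[:,2]>.06][:,2],[50,90,95,99]))
    zz=np.percentile(q[q[:,2]>.06][:,2],97)
    e=q[(q[:,2]>zz-.014)&(q[:,2]<.108)]
    m=(e.max(0)+e.min(0))/2;w,V=np.linalg.eigh(np.cov(e[:,:2].T));ax=V[:,1]
    s=(e[:,:2]-e[:,:2].mean(0))@ax
    print(len(e),"mean",e.mean(0),"mid",m,"axis deg",np.degrees(np.arctan2(ax[1],ax[0])),"len",np.ptp(s),"midproj",e[:,:2].mean(0)+ax*(s.max()+s.min())/2,"top",e[:,2].max(), [e[s>0.015][:,2].max(),e[s<-.015][:,2].max()])
    # strap height: dark pixels
# blade/finger check: points with z small/near tool
np.save("pics/P.npy",P)
p=f["p"][170:300,160:480];cv2.imwrite("pics/w1c.png",cv2.resize(p[:,:,::-1],None,fx=2.4,fy=2.4,interpolation=cv2.INTER_CUBIC))
```

```text
bar x=k*y+c [-0.0495  0.5868] yaw 2.831510991414353 top z [0.1219 0.1237] 4279
board z 0.017899167581515746
R z pct [0.076  0.0859 0.0869 0.4578]
852 mean [ 0.5517 -0.1628  0.082 ] mid [ 0.5536 -0.1633  0.0811] axis deg -141.70148736477714 len 0.08897368434222175 midproj [ 0.5527 -0.1621] top 0.08867593539454327 [np.float64(0.08799748048909001), np.float64(0.08867593539454327)]
L z pct [0.0765 0.0947 0.0961 0.4578]
813 mean [0.5397 0.0555 0.0906] mid [0.5423 0.0565 0.0905] axis deg 176.2913039228413 len 0.08929601646065286 midproj [0.5423 0.0553] top 0.09821550958545205 [np.float64(0.09809021418181962), np.float64(0.09821550958545205)]
```

View pics/w1c.png

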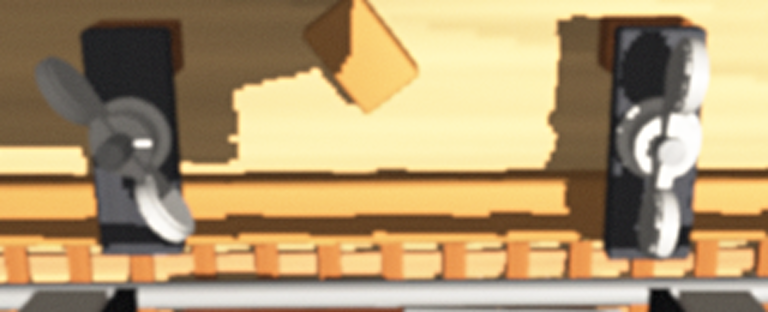

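The left nut is the loose one. Its ear tops are at ~97–98 mm against ~88 mm on the right, and its ear line is 6.5° past jig −x. If the tight nut's orientation matches at q=12, about 498° of turning remains. I'll shut the fingers into a peg and do the first push on the robot side.

```bash
cat >> h.py <<'E'
A=np.radians(2.8);JX=np.array([np.cos(A),np.sin(A)]);JY=np.array([-np.sin(A),np.cos(A)])
N=np.array([.5415,.0555])
R=np.c_[np.r_[-JX,0],np.r_[JY,0],[0,0,-1]]
def W(x,y,z): return np.r_[N+(x*JX+y*JY)/1000,z/1000]
PATH=[(12,-43),(2,-44),(-8.4,-45),(-16.8,-35),(-28,-25),(-39,-14.6),(-34,-2.6),(-27,14),(-25,36),(-14,40),(-4,46)]
F0=None
def force(): return np.linalg.norm(robot.read_force()-F0)
def push(pts,z,fmax=12,speed=.08):
    for x,y in pts:
        robot.servo_line(W(x,y,z),R,speed=speed); f=force()
        print((x,y),"F %.1f"%f,"t %.1f"%robot.read_t())
        if f>fmax: return False
    return True
def enter(x,y,z):
    global F0
    p=robot.read_position()
    robot.servo_line(W(x,y,118),R,speed=.2); F0=robot.read_force()
    robot.servo_line(W(x,y,z),R,speed=.1); print("entered F %.1f"%force())
def leave(dx,dy):
    p=robot.read_position(); q=p+np.r_[(dx*JX+dy*JY)/1000,0]
    robot.servo_line(q,R,speed=.08); q[2]=.118; robot.servo_line(q,R,speed=.15)
def look(n):
    T=tool();p,d=robot.grab_frame("wrist");cv2.imwrite(f"pics/{n}.png",p[:,:,::-1]);np.savez(f"pics/{n}.npz",T=T,d=d,p=p)
E
python3 - <<'E'
import h;from h import *
robot.move_gripper(0.0);print("shut",robot.read_t(),robot.read_grip_width())
robot.goto(W(-36,-40,135),R)
enter(-36,-40,79)
if push([(-34,-30)]+PATH[5:],79): leave(-6,2)
print(robot.read_t(),robot.read_position())
look("w2")
E
```

```text
shut 4.3333 0.0019849091295550984
entered F 1.0
(-34, -30) F 1.5 t 6.2
(-39, -14.6) F 1.1 t 6.5
(-34, -2.6) F 0.7 t 6.8
(-27, 14) F 0.7 t 7.2
(-25, 36) F 1.7 t 7.6
(-14, 40) F 1.3 t 7.9
(-4, 46) F 1.2 t 8.2
8.8583 [0.52979732 0.10338139 0.11872328]
```

View pics/w2.png

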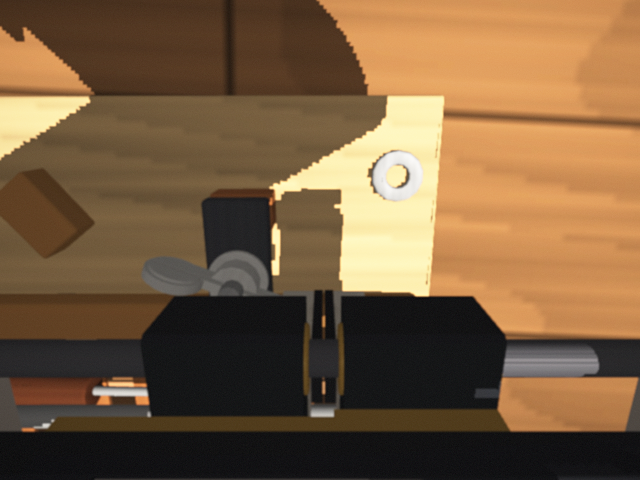

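The nut turned as planned. The ear at pixel (172,272) now points to jig −y, slightly toward the robot (~−70°). I'll run two more full strokes.

Run:
```python
import h;from h import *
for z in(76,73):
    enter(18,-42,z)
    if not push(PATH,z): print("blocked",robot.read_position()); break
    leave(-6,2)
print(robot.read_t())
look("w3")
```

```text
entered F 1.4
(12, -43) F 1.0 t 10.3
(2, -44) F 0.4 t 10.6
(-8.4, -45) F 0.3 t 10.9
(-16.8, -35) F 1.3 t 11.2
(-28, -25) F 0.6 t 11.6
(-39, -14.6) F 0.6 t 11.9
(-34, -2.6) F 1.3 t 12.2
(-27, 14) F 0.4 t 12.6
(-25, 36) F 0.9 t 13.0
(-14, 40) F 1.0 t 13.3
(-4, 46) F 0.5 t 13.6
entered F 0.3
(12, -43) F 0.7 t 15.8
(2, -44) F 0.9 t 16.0
(-8.4, -45) F 1.0 t 16.3
(-16.8, -35) F 1.4 t 16.6
(-28, -25) F 0.9 t 17.0
(-39, -14.6) F 0.7 t 17.3
(-34, -2.6) F 0.6 t 17.6
(-27, 14) F 0.6 t 18.0
(-25, 36) F 0.9 t 18.4
(-14, 40) F 1.3 t 18.7
(-4, 46) F 1.3 t 19.0
19.725
```

View pics/w3.png

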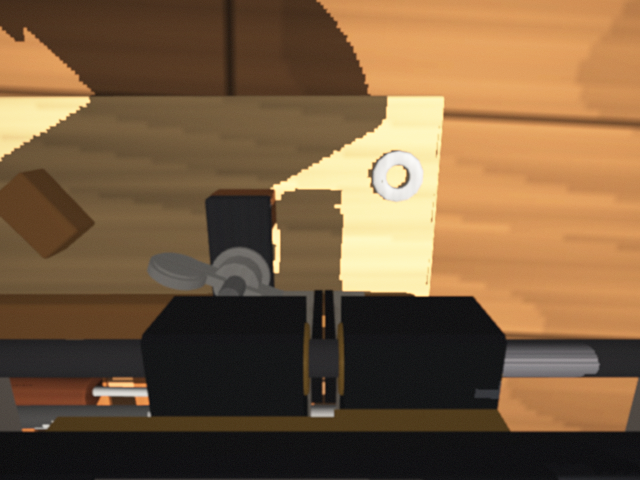

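The ear is again at (178,270), about −70°, and the nut has sunk. For the last stroke I'll use fine steps with a force stop, to find the hard stop (expected near θ ≈ −36°).

Run:
```python
import h;from h import *
enter(18,-42,72)
pts=[]
for a,b in zip([(18,-42)]+PATH,PATH):
    n=max(1,int(np.hypot(b[0]-a[0],b[1]-a[1])/2)); pts+=[tuple(np.round(np.array(a)+(np.array(b)-a)*k/n,1)) for k in range(1,n+1)]
ok=push(pts,72,fmax=9,speed=.03); print("blocked" if not ok else "full stroke",robot.read_force()-h.F0)
if ok: leave(-6,2)
else:
    leave(6,-10)
    robot.goto(W(-22,-55,228),R); look("w4")
    f=np.load("pics/w4.npz");P=cloud("wrist",f["d"],f["T"])
    for c in(N,np.array([.552,-.1628])):
        q=P.reshape(-1,3);q=q[(np.hypot(*(q[:,:2]-c).T)<.05)&(q[:,2]>.06)&(q[:,2]<.108)];zz=np.percentile(q[:,2],97);e=q[q[:,2]>zz-.014]
        w,V=np.linalg.eigh(np.cov(e[:,:2].T));print("angle",np.degrees(np.arctan2(V[1,1],V[0,1]))%180,"top",e[:,2].max(),zz)
print(robot.read_t())
```

```text
entered F 0.5
(np.float64(16.0), np.float64(-42.3)) F 0.8 t 21.3
(np.float64(14.0), np.float64(-42.7)) F 1.0 t 21.5
(np.float64(12.0), np.float64(-43.0)) F 0.6 t 21.8
(np.float64(10.0), np.float64(-43.2)) F 0.7 t 22.0
(np.float64(8.0), np.float64(-43.4)) F 0.9 t 22.3
(np.float64(6.0), np.float64(-43.6)) F 0.6 t 22.5
(np.float64(4.0), np.float64(-43.8)) F 1.0 t 22.8
(np.float64(2.0), np.float64(-44.0)) F 1.0 t 23.0
(np.float64(-0.1), np.float64(-44.2)) F 0.4 t 23.3
(np.float64(-2.2), np.float64(-44.4)) F 1.0 t 23.5
(np.float64(-4.2), np.float64(-44.6)) F 0.4 t 23.8
(np.float64(-6.3), np.float64(-44.8)) F 0.6 t 24.0
(np.float64(-8.4), np.float64(-45.0)) F 0.9 t 24.3
(np.float64(-9.8), np.float64(-43.3)) F 0.3 t 24.5
(np.float64(-11.2), np.float64(-41.7)) F 0.9 t 24.8
(np.float64(-12.6), np.float64(-40.0)) F 0.9 t 25.0
(np.float64(-14.0), np.float64(-38.3)) F 1.4 t 25.3
(np.float64(-15.4), np.float64(-36.7)) F 3.8 t 25.5
(np.float64(-16.8), np.float64(-35.0)) F 14.7 t 25.8
blocked [  8.32498984 -11.15809965  -4.64394438]
angle 35.40192035933663 top 0.08872783856110322 0.08694770237426158
angle 38.24139817833873 top 0.0885089024251402 0.08671512819132375
27.1
```

Hard stop reached: 14.7 N on the fingers, ear tops at 88 mm matching the tight nut, and ears 3° clockwise of it. The hand is clear, so I'm handing in.

```bash
python3 -c "
from rig import robot
print(robot.read_force(),robot.job_done())"
```

```text
the job is handed in; nothing more can be done
[-0.2624088  -0.19354588 -0.02879209] None
```

The loose (left) nut was pushed clockwise to its hard stop at about 26 s without being gripped, and the hand was clear when I handed the job in; the judge's result was not shown to me.

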